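# Refit the pivot pin of a swivel-lid keeper box

## Robot

A 6-joint arm with a two-finger parallel gripper is mounted at the origin on a cart in front of the work surface, level with it; the furniture and walls round the work are solid. World frame = base frame: x ahead of the robot, y to its left, z up, the work surface at z = 0. Lengths are in mm, angles in degrees, forces in N, time in s.
With the tool pointing down it reaches from about 300 to 850 mm from the base axis. Payload 4.2 kg.
Tool frame: the origin (TCP) lies between the finger pads; the fingertips stand 22 mm ahead of it and the grasp point (between the pads) lies 3 mm ahead of it (env.finger_overhang is the distance from the TCP to the fingertips, in mm); z points along the fingers, y is the line along which they close (so a half turn about z gives the same grasp; the last joint's range is limited). The gripper opens to 91 mm and grips with 3 to 60 N. Pads are 32 mm wide; open, the fingers measure 118 mm over their backs; the gripper's body (76 mm by 178 mm) begins 60 mm behind the grasp point.
Start: joints at [-64.859, 18.312, 89.639, -0, 72.044, -1.146], TCP at [254.656, -515.549, 235.976] pointing down, gripper open.
Joint ranges: [-177.97, 177.97], [-48.28, 115.42], [12.27, 149.76], [-77.06, 257.06], [2.81, 150.46], [-146.56, 146.56]. Speed limits (degrees/s): [147.25, 147.25, 180, 180, 180, 180].

## Interface

Orientations are given as [roll, pitch, yaw] about the fixed x, y, z axes, in that order (R = Rz(yaw) Ry(pitch) Rx(roll)).
In Python, from workcell import state, cams, ticket, look_for, outline_of, env gives the robot as it stands.
- The arm moves only by the tool servo_tool, never from a script. Its argument "steps" is a list of rows, each a list of 3 entries, a list of its own where there are three numbers: the closure in counts, from 0 (fully open) to 255 (shut), then the shift along the tool's x, y, z in mm, then the turn, a rotation vector about the tool's x, y, z in rad. A call has exactly 10 rows; each row shifts and turns the commanded pose from where the row before left it, along the tool's axes as they then stand; what a row does not reach is not made up. A row lasts 1/10 s, in which the tool goes at most 50 mm and 8.59 degrees, less where a joint would pass 70% of its speed; a pose out of reach is approached as far as the arm can. A call with a gripper value outside its range is refused whole. The fingers move at their own pace and stop on an object; "squeeze" is the grip in N (left out, the last holds). Time passes only in rows, so rows that do not move let the fingers close, or fill a call up. It gives the time, the measured TCP pose, the force, the opening and the grip force at its end, in the units of the state.
- state(): the state, without advancing time (a new reading comes with each control period).
- cams.grab_frame(name): name is "scene" or "side" or "wrist"; returns a dict with "color" (384x512x3 uint8, red, green, blue), "z_map" (384x512 float32, mm along the optical axis (not along the pixel's ray), 0 where there is no reading), "fovy" (degrees; the focal length in pixels is half the picture's height over the tangent of half this angle, whatever the lens; pixels are square), "cx", "cy" (the principal point, pixels), "eye" and "rotation" of the camera in the world; the wrist camera has in their place "tool_from_camera" (4x4, takes a point from camera to tool coordinates, whose origin is the TCP and whose axes are the flange's). Camera axes: x right, y up, looking along -z (the intrinsics and any distortion apply to the point x, -y, -z); pixel columns grow to the right and rows downward; lengths in mm; the calibration is good to about 2 mm. A picture is of the moment at which its call begins: read the wrist's pose just before it.
- ticket.job_done(): hands the job in; it is judged then, once.
Trained networks look in a picture, given as the dict that the camera call returned (one of the last four; its "shot" number tells which), for a name from the list of things; names that differ only in an ending like _2 or _b are one class to them, and where a whole thing is asked for, a point or a joint stands for the part that bears it (a point fixed in the world has none). Each returns a list of dicts, best first, with "confidence" (0 to 1); they miss things now and then, are a little off and sometimes report something else, mostly with a low value. They report only what shows in the picture. A call takes as long as a camera call. They do not tell look-alikes from the thing itself.
- look_for(picture, thing): "at" ([column, row] in pixels, amid what is visible of it).
- outline_of(picture, thing): "pixels" (384x512 bool, what is visible of it) and "at" ([column, row] in pixels, amid what is visible of it).
The state is a dict: "time_s": time; "qpos": joint angles; "qvel": joint speeds; "effort": joint torques, N m; "ee_pos": TCP position; "ee_rot": TCP orientation; "force": force on the tool from outside, world axes, zero at the start; "torque": the same for the moment, N m; "gripper_width": finger opening in mm; "gripper_force": force on a finger pad.
Only numpy, scipy, OpenCV 4.12 (cv2) and the standard library are available. Lean on these libraries where they do the work, as an engineer would, in place of code of your own. Each camera call takes 0.05 s, during which the arm holds its last target. There are 200 camera calls.

## Task

The swivel lid of the wooden keeper box has come off its pivot. Set the lid squarely closed on the box so that the round knuckle on the lid lines up over the knuckle on the box, and take the pivot pin out of the drying block and thread it down through both knuckles until its head sits on the lid's knuckle. Leave the honey dipper, the mug and the jam jar where they are, and let go of everything.

Things in the scene. Friction and masses are not known exactly. Their poses are not given: they have to be found in the camera images.
- keeper_box: Light wooden box fixed to the worktop, 130 (x) x 120 (y) x 80 mm high, open on top. Origin: centre of its underside. On its -y side a barrel knuckle (38 mm wide, vertical 17 mm bore open at both ends) has its axis at x +30, y -85 mm, from 54 to 80 mm high, flush with the rim.
- box_hole (a point): centre of the upper mouth of the box knuckle's bore, 80 mm above the worktop; axes as the box's
- box_hole_bottom (a point): centre of the lower mouth of that bore, 54 mm above the worktop
- lid: Loose wooden lid, 134 (x) x 124 (y) x 12 mm, about 0.25 kg, askew on the rim, slides freely. Origin: centre of its underside. Bar handle at its centre, 18 (x) x 70 (y) mm, top 46 mm above the underside. Barrel knuckle on its -y side, 14 mm high, 38 mm wide, bore 17, axis at x +30, y -85 mm. Closed: lid origin 80 mm straight above the box's, axes alike; the bores are then in line.
- lid_hole (a point): centre of the upper mouth of the lid knuckle's bore, 14 mm above the lid's underside
- pin: Loose pivot pin, about 80 g, upright in one of the block's two holes: plain wooden cylinder head 30 mm wide, 45 mm high; below it a steel shank 14 mm wide, 60 mm long, its last 14 mm tapering to a 6 mm nose. Origin on the axis at the underside of the head, z up along the axis.
- pin_tip (a point): nose of the pin's shank, 60 mm below the pin's origin
- drying_block: Wooden block fixed to the worktop, 170 (x) x 56 (y) x 64 mm high, with two vertical through holes of 18 mm diameter at x -45 and x +45 mm. Origin at the centre of its underside. The pin hangs by its head in one hole, the honey dipper in the other.
- honey_dipper: Wooden honey dipper standing in the other hole of the block: ridged round head 40 mm wide and 47 mm high above the block; origin at the underside of its head. Leave it alone.
- mug_blue: loose blue and white mug, 78 x 112 x 92 mm, left of the box; origin at the centre of its underside. Leave it alone.
- jam_jar: loose glass jam jar with lid, 68 mm in diameter, 84 mm high, behind the block; origin at the centre of its underside. Leave it alone.
Mind the look-alikes: they are no part of the job. What is shaped like the pin but purple is not meant.

How it is judged (in metres and radians):
At the end, for the whole second after the job is handed in: The pin is upright (7 degrees) through both knuckles, head within 6 mm of the lid knuckle, nose within 6 mm of the bore axis; the lid lies flat (3 degrees) and square on the box (7 degrees), its bore within 6 mm of the box's; lid and pin at rest (z of pin_tip in the frame of keeper_box below 0.04 m and horizontal distance between pin_tip and box_hole_bottom below 0.006 m and horizontal distance between pin and lid_hole below 0.006 m and horizontal distance between lid_hole and box_hole below 0.006 m and angle between pin's own z axis and vertical below 0.12 rad and angle between lid's own z axis and vertical below 0.05 rad and angle between the x axis of lid and the x axis of keeper_box, either way round below 0.12 rad and linear speed of each of pin, lid below 0.02 m/s); the robot touches nothing.
It fails at once if the honey dipper is moved by more than 30 mm (distance of honey_dipper from where it was at the start of the episode above 0.03 m).
It fails at once if the mug is moved by more than 30 mm (distance of mug_blue from where it was at the start of the episode above 0.03 m).
It fails at once if the jam jar is moved by more than 30 mm (distance of jam_jar from where it was at the start of the episode above 0.03 m).
It also fails if it takes over 61 s, if anything falls off the work surface, if the arm or the gripper's body presses on something with over 40 N, if the wrist force passes 120 N, or if a joint passes its speed limit or range.

## Working session

There is one attempt and no reset: what is moved stays moved. The work goes in short steps, Python scripts to look and compute and a tool call to move; the robot and the scene stay as the last step left them, time stands still between calls to the robot, and variables do not carry over. Pictures are saved under pics/ and viewed, at most 10 in all, crops included, and the job is handed in when it is done.

Besides the shell and the picture viewer there is one more tool, called after "Request:" as name(argument=value, ...) on one line, values as JSON. servo_tool: Moves the arm, as the interface text tells. Its arguments: {"type":"object","properties":{"steps":{"type":"array","items":{"type":"array"}},"squeeze":{"type":"number"}},"required":["steps"]}

```bash
mkdir -p pics; cat > h.py <<'E'
import numpy as np, cv2
from scipy.spatial.transform import Rotation as R
from workcell import state, cams, ticket, look_for, outline_of, env
def save(f,n,crop=None,s=1):
    im=f["color"][...,::-1]
    if crop: a,b,c,d=crop; im=im[b:d,a:c]
    cv2.imwrite("pics/"+n,cv2.resize(im,None,fx=s,fy=s,interpolation=cv2.INTER_CUBIC))
def pose(f,st=None):
    if "eye" in f: return np.array(f["rotation"],float).reshape(3,3),np.array(f["eye"],float)
    st=st or state(); T=np.array(f["tool_from_camera"]).reshape(4,4)
    Rt=R.from_euler("xyz",st["ee_rot"],degrees=True).as_matrix()
    return Rt@T[:3,:3], Rt@T[:3,3]+np.array(st["ee_pos"])
def cloud(f,st=None):
    z=f["z_map"]; h,w=z.shape; F=h/2/np.tan(np.radians(f["fovy"])/2)
    v,u=np.mgrid[:h,:w]
    P=np.stack([(u-f["cx"])/F*z,-(v-f["cy"])/F*z,-z],-1)
    Rc,e=pose(f,st); W=P@Rc.T+e; W[z<=0]=np.nan
    return W
def onplane(f,uv,z0,st=None):
    F=f["z_map"].shape[0]/2/np.tan(np.radians(f["fovy"])/2); Rc,e=pose(f,st)
    d=Rc@np.array([(uv[0]-f["cx"])/F,-(uv[1]-f["cy"])/F,-1]); return e+d*(z0-e[2])/d[2]
E
python3 - <<'E'
from h import *
print(state()); print(env.finger_overhang)
fs={}
for n in("scene","side"):
    f=cams.grab_frame(n);save(f,n+"0.png",s=1.5);W=cloud(f)
    print(n,[(k,f[k]) for k in f if k not in("color","z_map")])
    for t in("keeper_box","lid","pin","drying_block","honey_dipper","mug_blue","jam_jar"):
        for o in outline_of(f,t)[:3]:
            p=W[o["pixels"]]; p=p[~np.isnan(p[:,0])]
            print(t,round(o["confidence"],2),np.round(o["at"]),o["pixels"].sum(),np.round(np.percentile(p,[3,50,97],axis=0)).tolist() if len(p) else None)
E
```

```text
{'time_s': 0.0, 'qpos': array([-6.48576575e+01,  1.83510967e+01,  8.97031890e+01, -1.13230092e-03,
        7.20435288e+01, -1.14592247e+00]), 'qvel': array([ 0.0606462 ,  0.02454357, -0.00813766,  0.07941646,  0.00694152,
       -0.00509686]), 'effort': array([ 2.58531574e-03, -4.12452221e+01, -2.31975460e+01,  7.29768584e-02,
        4.56742477e-02, -1.40388420e-04]), 'ee_pos': array([ 254.46854373, -515.1354246 ,  235.14749558]), 'ee_rot': array([-1.79902183e+02, -8.79836310e-04,  2.62886142e+01]), 'force': array([ 0.29219701,  0.05125611, -0.2257215 ]), 'torque': array([-0.01538242,  0.00140044, -0.00935936]), 'gripper_force': 0.0, 'gripper_width': 91.23132279137168}
22.0Traceback (most recent call last):
  File "<stdin>", line 5, in <module>
  File "h.py", line 17, in cloud
    Rc,e=pose(f,st); W=P@Rc.T+e; W[z<=0]=np.nan
         ~~~~^^^^^^
  File "h.py", line 9, in pose
    if "eye" in f: return np.array(f["rotation"],float).reshape(3,3),np.array(f["eye"],float)
                          ~~~~~~~~~~~~~~~~~~~~~~~~~~~~~~~~~~~~~^^^^^
ValueError: cannot reshape array of size 3 into shape (3,3)
```

```bash
sed -i 's/return np.array(f\["rotation"\],float).reshape(3,3),/return R.from_euler("xyz",f["rotation"],degrees=True).as_matrix(),/' h.py
python3 - <<'E'
from h import *
for n in("scene","side"):
    f=cams.grab_frame(n);save(f,n+"0.png",s=1.5);W=cloud(f)
    print(n,[(k,f[k]) for k in f if k not in("color","z_map")])
    for t in("keeper_box","lid","pin","drying_block","honey_dipper","mug_blue","jam_jar"):
        for o in outline_of(f,t)[:3]:
            p=W[o["pixels"]]; p=p[~np.isnan(p[:,0])]
            print(t,round(o["confidence"],2),np.round(o["at"]),o["pixels"].sum(),np.round(np.percentile(p,[3,50,97],axis=0)).tolist() if len(p) else None)
E
```

```text
scene [('fovy', 49.12078226634482), ('cx', 256.4358520578233), ('cy', 191.66274188179904), ('eye', array([-41.65013288, 589.45076242, 886.58109447])), ('rotation', array([  45.77747264,    1.04544928, -134.56664433])), ('shot', 2)]
keeper_box 0.84 [236. 238.] 933 [[451.0, 44.0, 5.0], [501.0, 149.0, 31.0], [586.0, 166.0, 80.0]]
lid 0.62 [252. 214.] 2170 [[436.0, 19.0, 80.0], [497.0, 103.0, 91.0], [569.0, 162.0, 125.0]]
lid 0.42 [315. 146.] 125 [[545.0, -245.0, 74.0], [553.0, -228.0, 98.0], [568.0, -220.0, 110.0]]
pin 0.67 [313. 173.] 200 [[485.0, -160.0, 21.0], [495.0, -144.0, 84.0], [509.0, -135.0, 106.0]]
pin 0.66 [334. 143.] 193 [[539.0, -378.0, 2.0], [549.0, -318.0, 81.0], [579.0, -308.0, 106.0]]
pin 0.5 [316. 150.] 140 [[545.0, -243.0, 69.0], [553.0, -227.0, 95.0], [568.0, -220.0, 110.0]]
honey_dipper 0.47 [340. 158.] 199 [[451.0, -252.0, 67.0], [464.0, -232.0, 95.0], [485.0, -221.0, 111.0]]
mug_blue 0.68 [187. 291.] 1534 [[417.0, 299.0, 6.0], [451.0, 337.0, 55.0], [493.0, 374.0, 90.0]]
side [('fovy', 52.795825456707455), ('cx', 258.09636279476786), ('cy', 194.82900447114443), ('
[... 511 characters left out ...]
.0]]
pin 0.8 [235. 239.] 332 [[490.0, -165.0, 18.0], [504.0, -158.0, 85.0], [517.0, -141.0, 107.0]]
pin 0.76 [256. 262.] 273 [[549.0, -251.0, 73.0], [563.0, -246.0, 100.0], [576.0, -228.0, 111.0]]
drying_block 0.74 [236. 148.] 771 [[424.0, 294.0, 4.0], [464.0, 309.0, 65.0], [520.0, 375.0, 92.0]]
drying_block 0.61 [230. 283.] 2461 [[438.0, -270.0, 6.0], [512.0, -262.0, 60.0], [599.0, -215.0, 66.0]]
honey_dipper 0.67 [212. 262.] 367 [[457.0, -260.0, 70.0], [476.0, -252.0, 98.0], [491.0, -233.0, 113.0]]
mug_blue 0.55 [239. 146.] 709 [[423.0, 295.0, 9.0], [460.0, 309.0, 65.0], [500.0, 375.0, 92.0]]
jam_jar 0.72 [292. 262.] 336 [[629.0, -232.0, 19.0], [640.0, -218.0, 79.0], [667.0, -180.0, 87.0]]
```

View pics/scene0.png

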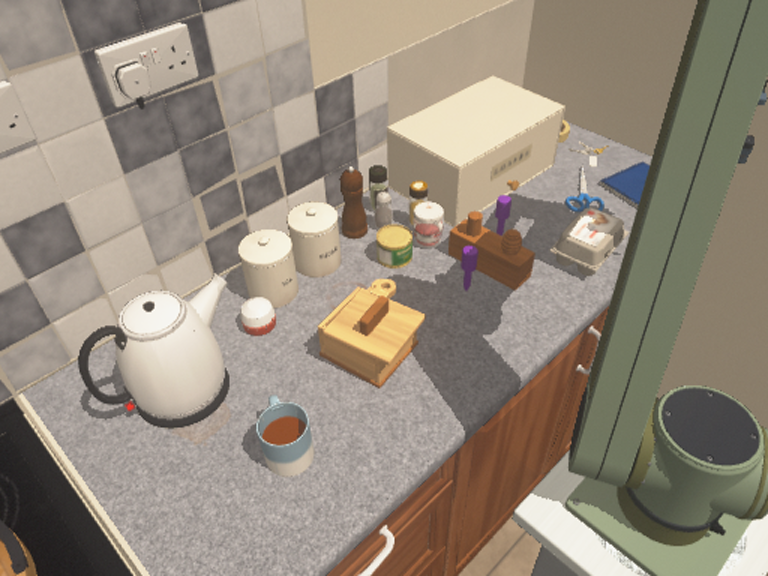

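View pics/side0.png

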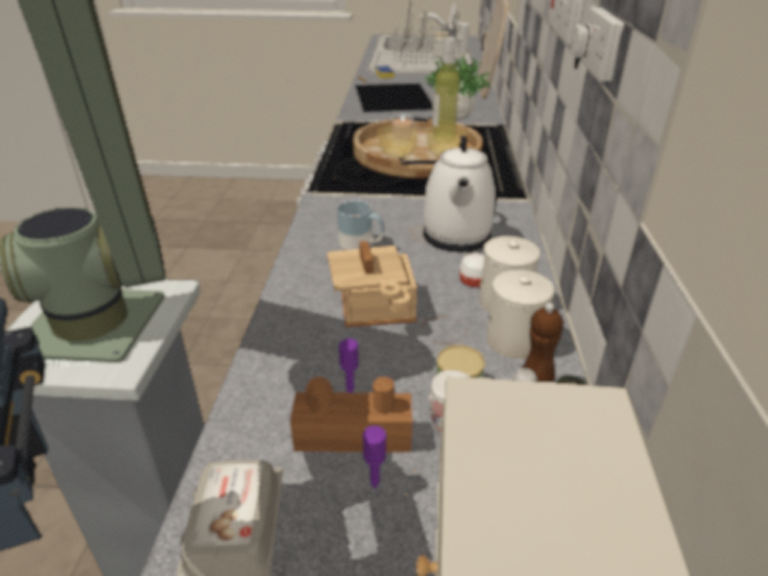

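Candidates for the pin:
- Brown plain cylinder in the block's +x hole, scene (316,148), side (256,262).
- Purple pegs standing loose, scene (313,173) and (334,143), side (233,239) and (249,303).
- Honey dipper, scene (340,158), side (212,262). It is ridged.

By its description, I choose the brown plain cylinder at about (562,-240). I'll check that in a crop and fit the box and lid.

```bash
python3 - <<'E'
from h import *
f=cams.grab_frame("scene");save(f,"crop1.png",(210,120,370,270),4);W=cloud(f)
x,y,z=W[...,0],W[...,1],W[...,2]
m=(x>400)&(x<620)&(y>-60)&(y<190)
for n,a,b in(("lidtop",88,99),("handle",118,132),("all>75",75,105)):
    s=m&(z>a)&(z<b); p=W[s]; print(n,len(p),np.round(p.mean(0)),cv2.minAreaRect(p[:,:2].astype(np.float32)))
s=(y<-190)&(y>-300)&(x>400)&(x<640)&(z>58)&(z<68);print(cv2.minAreaRect(W[s][:,:2].astype(np.float32)))
E
```

```text
lidtop 1691 [502.  97.  91.] ((508.07928466796875, 77.89606475830078), (133.92884826660156, 166.9163360595703), 13.901580810546875)
handle 164 [501. 101. 124.] ((503.0527038574219, 98.60624694824219), (18.842432022094727, 71.69442749023438), 13.332571983337402)
all>75 2020 [506.  99.  90.] ((515.3876342773438, 79.44902801513672), (154.68348693847656, 168.92254638671875), 11.775381088256836)
((532.6055297851562, -244.92752075195312), (211.2266082763672, 100.21705627441406), 2.0363192558288574)
```

View pics/crop1.png

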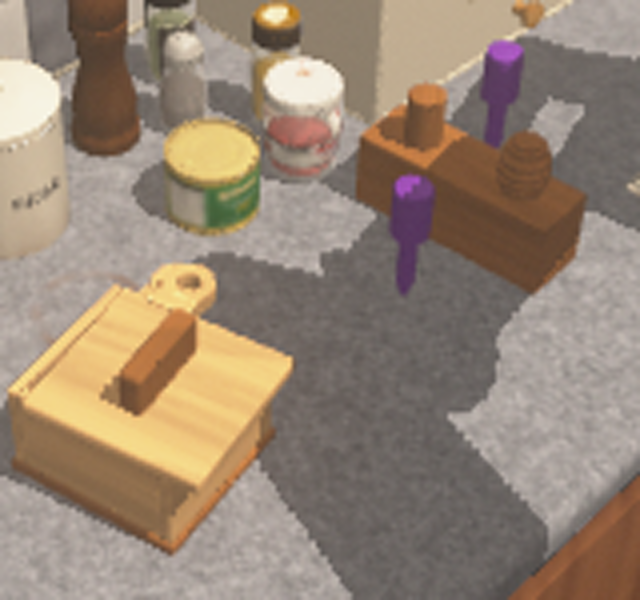

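Request:
servo_tool(steps=[[0,[34.2,-29.7,-10.7],[0,0,0]],[0,[34.2,-29.7,-10.7],[0,0,0]],[0,[34.2,-29.7,-10.7],[0,0,0]],[0,[34.2,-29.7,-10.7],[0,0,0]],[0,[34.2,-29.7,-10.7],[0,0,0]],[0,[34.2,-29.7,-10.7],[0,0,0]],[0,[34.2,-29.7,-10.7],[0,0,0]],[0,[34.2,-29.7,-10.7],[0,0,0]],[0,[34.2,-29.7,-10.7],[0,0,0]],[0,[34.2,-29.7,-10.7],[0,0,0]]])

```text
time_s: 1.9
ee_pos: [430.0, -96.0, 343.7]
ee_rot: [180.0, -0.0, 26.3]
force: [1.4, -0.7, -0.5]
gripper_width: 91.4
gripper_force: 0.0
```

Request:
servo_tool(steps=[[0,[34.2,-29.7,-10.7],[0,0,0]],[0,[34.2,-29.7,-10.7],[0,0,0]],[0,[34.2,-29.7,-10.7],[0,0,0]],[0,[34.2,-29.7,-10.7],[0,0,0]],[0,[0,0,0],[0,0,-0.14]],[0,[0,0,0],[0,0,-0.14]],[0,[0,0,0],[0,0,-0.14]],[0,[0,0,0],[0,0,-0.14]],[0,[0,0,0],[0,0,-0.14]],[0,[0,0,0],[0,0,-0.14]]])

```text
time_s: 2.9
ee_pos: [499.7, 69.4, 385.8]
ee_rot: [180.0, 0.0, 74.8]
force: [0.4, -0.3, 0.6]
gripper_width: 91.2
gripper_force: 0.0
```

The crop confirms the choice: plain brown cylinder at (425,110), ridged dipper at (525,165), and two purple pegs at (503,75) and (411,215). The lid is rotated about 13° on the box. Next I'll take a wrist view.

```bash
python3 - <<'E'
from h import *
st=state();f=cams.grab_frame("wrist");save(f,"w1.png",s=1.4);W=cloud(f,st)
print(f["fovy"],np.round(f["tool_from_camera"],2).tolist())
x,y,z=W[...,0],W[...,1],W[...,2]
m=(x>380)&(x<640)&(y>-80)&(y<190)
for n,a,b in(("lidtop",88,97),("handle",118,132),("rim",72,84)):
    s=m&(z>a)&(z<b); s=cv2.morphologyEx(s.astype(np.uint8),cv2.MORPH_OPEN,np.ones((3,3)))>0
    p=W[s]; print(n,len(p),np.round(p.mean(0)) if len(p) else 0,cv2.minAreaRect(p[:,:2].astype(np.float32)) if len(p) else 0)
np.save("w1.npy",W)
E
```

```text
68.29233997641168 [[-0.0, 0.96, 0.28, 79.56], [1.0, 0.0, 0.0, 0.35], [-0.0, 0.28, -0.96, -148.42], [0.0, 0.0, 0.0, 1.0]]
lidtop 6640 [509.  97.  92.] ((509.8971252441406, 78.88496398925781), (133.8110809326172, 164.79188537597656), 13.699872016906738)
handle 599 [505. 100. 125.] ((505.12872314453125, 98.95755004882812), (18.02499771118164, 69.14022064208984), 13.83061695098877)
rim 828 [581.  80.  79.] ((578.9801635742188, 83.14797973632812), (165.46775817871094, 45.5351676940918), 86.99976348876953)
```

View pics/w1.png

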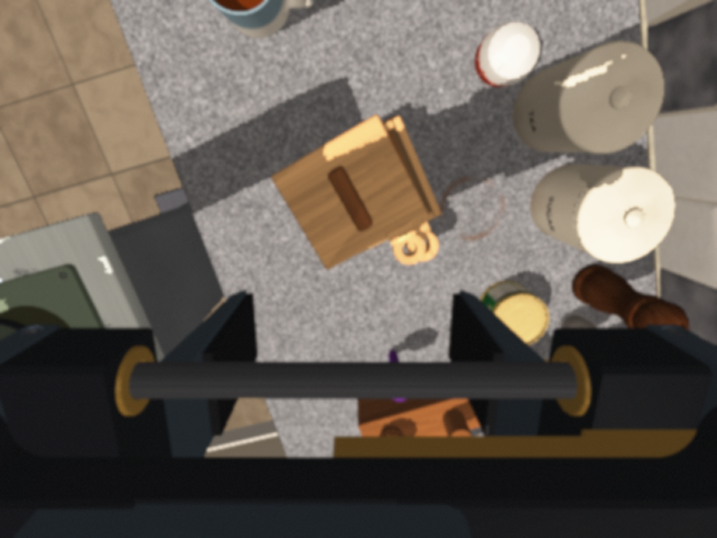

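The wrist image shows the handle at (350,198) and the lid knuckle at (405,245). The box knuckle is partly hidden, at about (428,243). The box rim shows on the right, around (420,170). Next I'll fit the box pose from its side faces.

```bash
cat > boxfit.py <<'E'
from h import *
from scipy.optimize import least_squares
def sd(P,q):  # signed distance to 130x120 rect with pose q=(x,y,yaw)
    c,s=np.cos(q[2]),np.sin(q[2]); d=P[:,:2]-q[:2]
    l=np.abs(np.c_[c*d[:,0]+s*d[:,1],-s*d[:,0]+c*d[:,1]])-[65,60]
    return np.linalg.norm(np.maximum(l,0),axis=1)+np.minimum(l.max(1),0)
def fit(P,q0=(520,80,0)):
    return least_squares(lambda q:sd(P,q),q0,loss="soft_l1",f_scale=2,x_scale=[10,10,.1])
if __name__=="__main__":
    A=[]
    for n in("scene","side"):
        f=cams.grab_frame(n);W=cloud(f).reshape(-1,3);x,y,z=W.T
        p=W[(x>420)&(x<640)&(y>-5)&(y<190)&(z>18)&(z<50)]
        A.append(p);r=fit(p);print(n,len(p),np.round(r.x[:2],1),np.degrees(r.x[2]),np.median(abs(sd(p,r.x))))
    p=np.vstack(A);r=fit(p);print(np.round(r.x[:2],1),np.degrees(r.x[2]),np.median(abs(sd(p,r.x))))
    q=r.x;c,s=np.cos(q[2]),np.sin(q[2]);T=np.array([[c,-s],[s,c]]);print("hole",q[:2]+T@[30,-85])
    W=np.load("w1.npy").reshape(-1,3);x,y,z=W.T
    p=W[(x>420)&(x<640)&(y>-80)&(y<190)&(z>73)&(z<84)];l=(p[:,:2]-q[:2])@T
    e=l[l[:,1]>-55]
    for b in range(-50,60,20):
        k=e[abs(e[:,1]-b)<10]; print(b,len(k),np.percentile(k[:,0],95) if len(k) else 0)
    k=l[l[:,1]<-62];print("knuckle",len(k),np.round([k.min(0),k.max(0)]))
E
python3 boxfit.py
```

```text
scene 411 [525.5  95. ] 10.890184115838219 0.6647572024852195
side 354 [528.1  96.6] 11.034665644860668 1.0674148121792513
[525.6  95.5] 10.842697412122284 0.9048553886150259
hole [571.08799354  17.70811081]
-50 75 64.62101232198768
-30 73 65.02705694005697
-10 80 64.99838635120977
10 79 64.9762199817942
30 84 64.97840866548178
50 123 64.65303351460219
knuckle 260 [[  -3. -102.]
 [  50.  -62.]]
```

Box is at (525.6, 95.5) with yaw 10.9°, and the rim check agrees (outer face at 65). Lid is at (505, 99) with yaw 13.8°. I'll go down onto the handle.

Request:
servo_tool(steps=[[0,[0,0,0],[0,0,-0.1265]],[0,[0,0,0],[0,0,-0.1265]],[0,[0,0,0],[0,0,-0.1265]],[0,[0,0,0],[0,0,-0.1265]],[0,[4.6,2,35],[0,0,0]],[0,[4.6,2,35],[0,0,0]],[0,[4.6,2,35],[0,0,0]],[0,[4.6,2,35],[0,0,0]],[0,[4.6,2,35],[0,0,0]],[0,[4.6,2,35],[0,0,0]]])

```text
time_s: 4.05
ee_pos: [505.1, 99.1, 174.6]
ee_rot: [180.0, 0.0, 103.2]
force: [-0.4, 0.2, -0.5]
gripper_width: 91.0
gripper_force: 0.0
```

Request:
servo_tool(squeeze=30, steps=[[0,[0,0,20],[0,0,0]],[0,[0,0,20],[0,0,0]],[0,[0,0,10],[0,0,0]],[0,[0,0,6.5],[0,0,0]],[0,[0,0,0],[0,0,0]],[255,[0,0,0],[0,0,0]],[255,[0,0,0],[0,0,0]],[255,[0,0,0],[0,0,0]],[255,[0,0,0],[0,0,0]],[255,[0,0,0],[0,0,0]]])

```text
time_s: 5.05
ee_pos: [505.2, 98.9, 119.5]
ee_rot: [180.0, 0.0, 103.4]
force: [-0.0, -1.0, 0.3]
gripper_width: 54.4
gripper_force: 0.0
```

Request:
servo_tool(steps=[[255,[0,0,0],[0,0,0]],[255,[0,0,0],[0,0,0]],[255,[0,0,0],[0,0,0]],[255,[0,0,0],[0,0,0]],[255,[0,0,0],[0,0,0]],[255,[0,0,0],[0,0,0]],[255,[0,0,0],[0,0,0]],[255,[0,0,0],[0,0,0]],[255,[0,0,-4],[0,0,0]],[255,[0,0,0],[0,0,0]]])

```text
time_s: 6.05
ee_pos: [505.0, 98.9, 123.3]
ee_rot: [-180.0, 0.0, 103.4]
force: [0.2, 0.2, -3.2]
gripper_width: 17.7
gripper_force: 30.0
```

Request:
servo_tool(steps=[[255,[-1.6,3.8,0],[0,0,0]],[255,[-1.6,3.8,0],[0,0,0]],[255,[-1.6,3.8,0],[0,0,0]],[255,[-1.6,3.8,0],[0,0,0]],[255,[-1.7,3.9,0],[0,0,0]],[255,[0,0,0],[0,0,0.022]],[255,[0,0,0],[0,0,0.022]],[255,[0,0,0],[0,0,0]],[255,[0,0,0],[0,0,0]],[255,[0,0,0],[0,0,0]]])

```text
time_s: 7.05
ee_pos: [525.4, 95.5, 123.3]
ee_rot: [-180.0, 0.0, 100.9]
force: [0.3, 0.2, -4.4]
gripper_width: 17.8
gripper_force: 30.0
```

```bash
cat > chk.py <<'E'
from boxfit import *
import sys
q=np.array([525.6,95.5,np.radians(10.9)]);c,s=np.cos(q[2]),np.sin(q[2]);T=np.array([[c,-s],[s,c]])
for n in sys.argv[1:]:
    st=state();f=cams.grab_frame(n);W=cloud(f,st).reshape(-1,3);x,y,z=W.T
    top=W[(x>420)&(x<640)&(y>-30)&(y<190)&(z>84)&(z<102)]
    l=(top[:,:2]-q[:2])@T
    print(n,"lid z",np.median(top[:,2]),"local pct",np.round(np.percentile(l,[.5,2,50,98,99.5],axis=0),1).tolist())
    l=(top[:,:2]-q[:2])@T; k=top[l[:,1]<-65]; print("rect",cv2.minAreaRect(top[l[:,1]>-64][:,:2].astype(np.float32)))
    if len(k)>10: print("knuckle",len(k),np.round(np.percentile((k[:,:2]-q[:2])@T,[1,99],axis=0),1).tolist(),"want x 11..49, y -104")
E
python3 chk.py scene side
python3 - <<'E'
from h import *
f=cams.grab_frame("side");save(f,"s2.png",(200,140,310,240),6)
E
```

```text
scene lid z 94.89311789857732 local pct [[-68.6, -60.7], [-68.0, -56.0], [-23.2, 23.3], [62.0, 61.1], [63.9, 62.0]]
rect ((524.7444458007812, 95.94535827636719), (136.96685791015625, 124.6815185546875), 11.589288711547852)
side lid z 96.68257744416695 local pct [[-64.2, -104.9], [-62.5, -102.8], [10.2, -31.1], [65.8, 54.5], [68.0, 58.7]]
rect ((527.95458984375, 94.34452056884766), (133.5574188232422, 124.7611083984375), 10.793482780456543)
knuckle 158 [[-2.4, -105.3], [48.6, -65.2]] want x 11..49, y -104
```

View pics/s2.png

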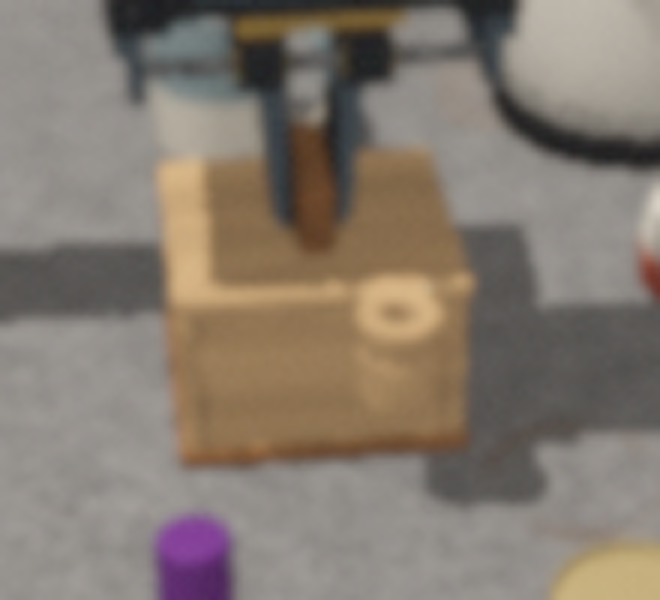

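The lid is over the box to within about 1 mm, and the knuckles are in line at (400,310) in the crop. I'll lower, release and rise.

Request:
servo_tool(steps=[[255,[0,0,2],[0,0,0]],[255,[0,0,2.2],[0,0,0]],[255,[0,0,0],[0,0,0]],[87,[0,0,0],[0,0,0]],[87,[0,0,0],[0,0,0]],[87,[0,0,0],[0,0,0]],[87,[0,0,0],[0,0,0]],[87,[0,0,0],[0,0,0]],[87,[0,0,-20],[0,0,0]],[87,[0,0,-40],[0,0,0]]])

```text
time_s: 8.2
ee_pos: [523.5, 95.1, 176.9]
ee_rot: [-179.6, -0.0, 100.9]
force: [0.9, 0.8, -0.5]
gripper_width: 60.1
gripper_force: 0.0
```

Request:
servo_tool(steps=[[87,[0,0,-45],[0,0,0.14]],[87,[0,0,-45],[0,0,0.14]],[87,[0,0,-30],[0,0,0.14]],[87,[0,0,0],[0,0,0.14]],[87,[0,0,0],[0,0,0.14]],[87,[0,0,0],[0,0,0.14]],[87,[0,0,0],[0,0,0.14]],[87,[0,0,0],[0,0,0]],[87,[0,0,0],[0,0,0]],[87,[0,0,0],[0,0,0]]])

```text
time_s: 9.2
ee_pos: [525.5, 95.5, 299.0]
ee_rot: [-180.0, 0.0, 44.8]
force: [0.0, -0.0, 0.1]
gripper_width: 60.3
gripper_force: 0.0
```

```bash
python3 chk.py wrist scene side; python3 -c "
from h import *
st=state();print(st['ee_pos'],st['ee_rot'],st['gripper_width'])"
```

```text
wrist lid z 91.56729374248778 local pct [[-64.7, -98.6], [-62.3, -91.1], [16.3, -1.6], [65.3, 59.2], [67.0, 60.9]]
rect ((526.5310668945312, 94.46041107177734), (133.76885986328125, 125.57502746582031), 10.899848937988281)
knuckle 604 [[13.2, -102.1], [48.6, -65.2]] want x 11..49, y -104
scene lid z 91.10414797957543 local pct [[-68.1, -99.0], [-67.1, -91.2], [-10.0, 5.1], [61.8, 60.7], [64.5, 61.8]]
rect ((524.2257080078125, 94.65125274658203), (134.9051513671875, 127.02928924560547), 11.126413345336914)
knuckle 115 [[10.8, -102.3], [45.7, -65.4]] want x 11..49, y -104
side lid z 92.76636861598985 local pct [[-64.2, -105.1], [-62.2, -101.9], [8.2, -25.0], [66.0, 54.8], [68.0, 58.5]]
rect ((528.1488037109375, 94.81224060058594), (133.7467041015625, 125.5698013305664), 10.858765602111816)
knuckle 143 [[14.5, -106.3], [49.4, -65.4]] want x 11..49, y -104
[525.50506585  95.47713003 298.99356454] [1.79998442e+02 7.19577600e-03 4.47889601e+01] 60.29557344858388
```

The lid is closed at (526,95), yaw 10.9°, z 91.5. Now I'll measure the bore from the wrist, then head to the pin.

```bash
cat > hole.py <<'E'
from h import *
from scipy.optimize import minimize
def planar(f,z0,st):
    h,w=f["z_map"].shape;F=h/2/np.tan(np.radians(f["fovy"])/2);Rc,e=pose(f,st);v,u=np.mgrid[:h,:w]
    d=np.stack([(u-f["cx"])/F,-(v-f["cy"])/F,-np.ones((h,w))],-1)@Rc.T
    return e+d*((z0-e[2])/d[...,2])[...,None]
if __name__=="__main__":
    for n in("wrist","wrist","side"):
        st=state();f=cams.grab_frame(n);Z=cloud(f,st)[...,2];P=planar(f,94,st)[...,:2]
        D=P-[571,17.7];m=np.hypot(*D.transpose(2,0,1))<32;P=P[m];ring=(Z[m]>88)&(Z[m]<99)
        best=max(((ring[(r>9.5)&(r<18)].mean()-ring[r<7.5].mean(),a,b) for a in np.arange(563,579,.5) for b in np.arange(10,26,.5) for r in [np.hypot(P[:,0]-a,P[:,1]-b)]),key=lambda t:t[0])
        print(n,m.sum(),best)
E
python3 hole.py
```

```text
wrist 1831 (np.float64(0.9976303317535545), np.float64(571.5), np.float64(19.0))
wrist 1831 (np.float64(0.9976303317535545), np.float64(571.5), np.float64(19.0))
side 263 (np.float64(0.46153846153846156), np.float64(572.5), np.float64(12.5))
```

Request:
servo_tool(steps=[[87,[-10,30,0],[0,0,0]],[87,[-20,36,0],[0,0,0]],[87,[-20,36,0],[0,0,0]],[87,[-20,36,0],[0,0,0]],[87,[-20,36,0],[0,0,0]],[87,[-20,36,0],[0,0,0]],[87,[-20,26,0],[0,0,0]],[87,[-16,12,0],[0,0,0]],[87,[0,0,0],[0,0,0]],[87,[0,0,0],[0,0,0]]])

```text
time_s: 10.5
ee_pos: [596.3, -183.3, 298.9]
ee_rot: [-180.0, -0.0, 44.7]
force: [0.1, 0.1, -0.1]
gripper_width: 60.2
gripper_force: 0.0
```

Request:
servo_tool(steps=[[87,[-20,0,0],[0,0,0]],[87,[-30,0,0],[0,0,0]],[87,[-20,0,0],[0,0,0]],[87,[0,0,0],[0,0,0]],[87,[0,0,0],[0,0,0]],[87,[0,0,0],[0,0,0]],[87,[0,0,0],[0,0,0]],[87,[0,0,0],[0,0,0]],[87,[0,0,0],[0,0,0]],[87,[0,0,0],[0,0,0]]])

```text
time_s: 11.5
ee_pos: [546.8, -232.5, 299.0]
ee_rot: [-180.0, 0.0, 44.8]
force: [0.4, -0.4, 0.1]
gripper_width: 60.0
gripper_force: 0.0
```

```bash
python3 - <<'E'
from h import *
st=state();f=cams.grab_frame("wrist");save(f,"w3.png",s=1.3);W=cloud(f,st);x,y,z=W[...,0],W[...,1],W[...,2]
print(st["ee_pos"],st["ee_rot"])
for o in look_for(f,"pin"): print(o,np.round(W[int(o["at"][1]),int(o["at"][0])]))
m=((np.abs(z-108)<5)&(np.abs(x-562)<40)&(np.abs(y+235)<40)).astype(np.uint8)
n,L,S,C=cv2.connectedComponentsWithStats(m)
for i in range(1,n):
    if S[i,4]>60: p=W[L==i];print(S[i].tolist(),np.round(C[i]),np.round(np.median(p,0),1),[np.round(t,1) for t in cv2.minEnclosingCircle(p[:,:2].astype(np.float32))],f["color"][L==i].mean(0).round())
for n_ in("side","scene"):
    f=cams.grab_frame(n_);W=cloud(f);x,y,z=W[...,0],W[...,1],W[...,2]
    p=W[(z>105)&(z<113)&(np.hypot(x-562,y+235)<25)];print(n_,len(p),p.mean(0).round(1) if len(p) else 0)
E
```

```text
[ 546.82055656 -232.52007884  298.96482719] [-1.79998080e+02  4.05960313e-03  4.47588514e+01]
{'at': [259.2, 162.7], 'confidence': 0.86} [ 564. -229.  109.]
{'at': [300.4, 204.8], 'confidence': 0.71} [ 560. -309.   94.]
{'at': [182.6, 149.6], 'confidence': 0.7} [ 509. -152.  104.]
[250, 155, 24, 24, 453] [261. 166.] [ 561.7 -234.8  108.4] [array([ 561.1, -235.3]), np.float64(14.8)] [161.  95.  50.]
side 127 [ 562.6 -238.2  109.2]
scene 41 [ 559.4 -234.1  107.9]
```

View pics/w3.png

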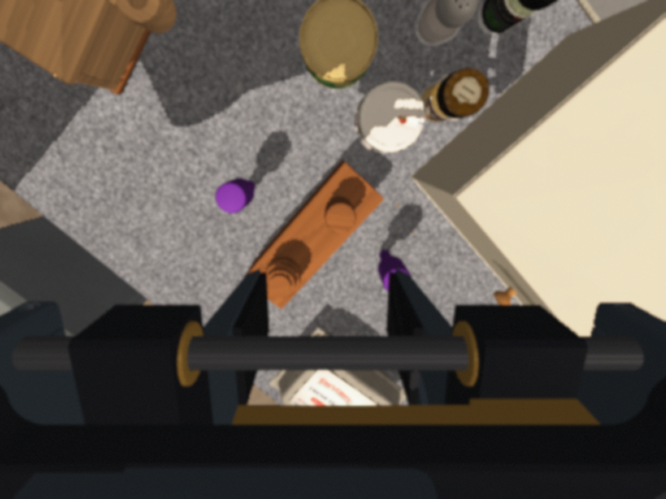

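The wrist view shows the pin at (340,213), the dipper at (288,262), the purple pegs at (234,196) and (393,268), and the jar at (392,118). The pin axis is at (561.5,-235), with the head top at 108.5 as expected. I'll descend and grip.

Request:
servo_tool(steps=[[87,[4,6,30],[0,0,0]],[87,[4.7,6.1,45],[0,0,0]],[87,[0,0,45],[0,0,0]],[87,[0,0,40],[0,0,0]],[87,[0,0,30],[0,0,0]],[87,[0,0,16],[0,0,0]],[87,[0,0,0],[0,0,0]],[255,[0,0,0],[0,0,0]],[255,[0,0,0],[0,0,0]],[255,[0,0,0],[0,0,0]]])

```text
time_s: 12.7
ee_pos: [562.2, -235.6, 94.6]
ee_rot: [179.8, -0.1, 44.7]
force: [-0.2, -0.4, 0.4]
gripper_width: 38.9
gripper_force: 0.0
```

Request:
servo_tool(squeeze=30, steps=[[255,[0,0,0],[0,0,0]],[255,[0,0,0],[0,0,0]],[255,[0,0,0],[0,0,0]],[255,[0,0,0],[0,0,0]],[255,[0,0,0],[0,0,0]],[255,[0,0,0],[0,0,0]],[255,[0,0,0],[0,0,0]],[255,[0,0,-15],[0,0,0]],[255,[0,0,-15],[0,0,0]],[255,[0,0,0],[0,0,0]]])

```text
time_s: 13.7
ee_pos: [562.4, -235.7, 124.7]
ee_rot: [179.8, -0.1, 44.7]
force: [0.4, -1.0, -1.5]
gripper_width: 28.8
gripper_force: 30.0
```

Request:
servo_tool(steps=[[255,[0,0,-25],[0,0,0]],[255,[0,0,-40],[0,0,0]],[255,[0,0,-25],[0,0,0]],[255,[25,-24,0],[0,0,0]],[255,[32,-30,0],[0,0,0]],[255,[32,-30,0],[0,0,0]],[255,[32,-30,0],[0,0,0]],[255,[32,-30,0],[0,0,0]],[255,[22,-20,0],[0,0,0]],[255,[10,-10,0],[0,0,0]]])

```text
time_s: 14.7
ee_pos: [569.8, 21.0, 212.0]
ee_rot: [-179.9, 0.1, 44.9]
force: [-0.9, -0.9, -0.4]
gripper_width: 29.6
gripper_force: 30.0
```

```bash
python3 - <<'E'
from h import *
from hole import planar
st=state();print(np.round(st["ee_pos"],1),np.round(st["ee_rot"],2),st["gripper_width"])
e=np.array(st["ee_pos"]);
for n in("side","scene"):
    f=cams.grab_frame(n);W=cloud(f).reshape(-1,3);Rc,eye=pose(f)
    for a,b in((145,158),(158,176),(172,212)):
        p=W[(abs(W[:,2]-(a+b)/2)<(b-a)/2)&(np.hypot(W[:,0]-e[0],W[:,1]-e[1])<20)]
        print(n,a,b,len(p),p.mean(0).round(1) if len(p) else 0)
    if n=="side": save(f,"s4.png",(220,100,340,230),4.5)
E
```

```text
[569.8  21.  212. ] [-1.7992e+02  5.0000e-02  4.4890e+01] 29.55852228194559
side 145 158 21 [571.8  15.3 151.3]
side 158 176 32 [571.3  15.5 167.2]
side 172 212 88 [562.3  13.3 196. ]
scene 145 158 20 [564.1  23.6 151.5]
scene 158 176 24 [563.9  24.3 167.4]
scene 172 212 6 [563.7  24.6 173.7]
```

View pics/s4.png

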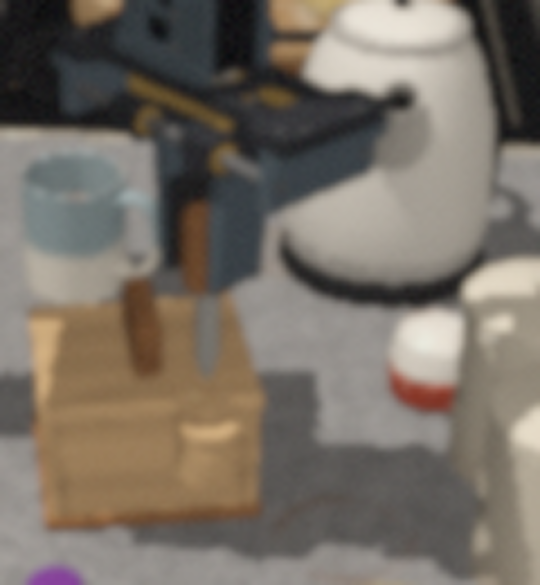

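Shank is upright, on the TCP axis to within 1 mm. I'll correct by (1.5,-2.8) and lower gently while watching the force.

Request:
servo_tool(steps=[[255,[-0.9,3,0],[0,0,0]],[255,[0,0,8],[0,0,0]],[255,[0,0,8],[0,0,0]],[255,[0,0,8],[0,0,0]],[255,[0,0,4],[0,0,0]],[255,[0,0,3],[0,0,0]],[255,[0,0,3],[0,0,0]],[255,[0,0,3],[0,0,0]],[255,[0,0,0],[0,0,0]],[255,[0,0,0],[0,0,0]]])

```text
time_s: 15.8
ee_pos: [571.8, 15.9, 176.2]
ee_rot: [180.0, -0.0, 44.7]
force: [1.0, -0.6, -0.7]
gripper_width: 29.5
gripper_force: 30.0
```

```bash
python3 - <<'E'
from h import *
for n in("side","scene"):
    f=cams.grab_frame(n);st=state();print(np.round(st["ee_pos"],1),np.round(st["force"],1))
    W=cloud(f).reshape(-1,3);e=st["ee_pos"]
    for a,b in((104,120),(120,138)):
        p=W[(abs(W[:,2]-(a+b)/2)<(b-a)/2)&(np.hypot(W[:,0]-e[0],W[:,1]-e[1])<20)]
        print(n,a,b,len(p),p.mean(0).round(1) if len(p) else 0)
E
python3 chk.py side scene | grep -v rect
```

```text
[571.9  15.9 176.3] [ 0.8  0.6 -1.1]
side 104 120 33 [573.2  11.1 112.1]
side 120 138 35 [573.3  11.3 129.4]
[571.9  15.9 176.3] [-0.9 -0.1 -1.6]
scene 104 120 20 [567.8  18.7 111.4]
scene 120 138 27 [566.5  18.9 129.5]
side lid z 92.63288661221145 local pct [[-64.2, -104.9], [-62.8, -102.4], [-13.2, -34.2], [64.7, 53.4], [67.6, 58.1]]
knuckle 129 [[-3.9, -106.8], [48.9, -65.4]] want x 11..49, y -104
scene lid z 91.08683758304562 local pct [[-68.2, -96.4], [-67.4, -84.2], [-10.1, 5.8], [62.3, 60.8], [64.8, 61.5]]
knuckle 100 [[10.2, -102.3], [45.1, -65.5]] want x 11..49, y -104
```

Request:
servo_tool(steps=[[255,[1,-2,0],[0,0,0]],[255,[0,0,0],[0,0,0]],[255,[0,0,0],[0,0,0]],[255,[0,0,2],[0,0,0]],[255,[0,0,2],[0,0,0]],[255,[0,0,2],[0,0,0]],[255,[0,0,2],[0,0,0]],[255,[0,0,0],[0,0,0]],[255,[0,0,0],[0,0,0]],[255,[0,0,0],[0,0,0]]])

```text
time_s: 17.0
ee_pos: [571.1, 18.0, 168.1]
ee_rot: [180.0, -0.0, 44.7]
force: [-0.1, -0.0, -0.9]
gripper_width: 29.7
gripper_force: 30.0
```

Request:
servo_tool(steps=[[255,[0,0,2],[0,0,0]],[255,[0,0,2],[0,0,0]],[255,[0,0,2],[0,0,0]],[255,[0,0,2],[0,0,0]],[255,[0,0,2],[0,0,0]],[255,[0,0,2],[0,0,0]],[255,[0,0,2],[0,0,0]],[255,[0,0,2],[0,0,0]],[255,[0,0,0],[0,0,0]],[255,[0,0,0],[0,0,0]]])

```text
time_s: 18.0
ee_pos: [571.1, 18.0, 152.0]
ee_rot: [180.0, 0.0, 44.7]
force: [0.1, -0.3, -0.6]
gripper_width: 29.2
gripper_force: 30.0
```

Request:
servo_tool(steps=[[255,[0,0,3],[0,0,0]],[255,[0,0,3],[0,0,0]],[255,[0,0,3],[0,0,0]],[255,[0,0,3],[0,0,0]],[255,[0,0,3],[0,0,0]],[255,[0,0,3],[0,0,0]],[255,[0,0,3],[0,0,0]],[255,[0,0,3],[0,0,0]],[255,[0,0,1],[0,0,0]],[255,[0,0,0],[0,0,0]]])

```text
time_s: 19.0
ee_pos: [571.0, 18.0, 126.8]
ee_rot: [-180.0, 0.0, 44.7]
force: [1.1, -0.6, -0.8]
gripper_width: 29.0
gripper_force: 30.0
```

Request:
servo_tool(steps=[[255,[0,0,0.7],[0,0,0]],[255,[0,0,0],[0,0,0]],[130,[0,0,0],[0,0,0]],[130,[0,0,0],[0,0,0]],[130,[0,0,0],[0,0,0]],[130,[0,0,0],[0,0,0]],[130,[0,0,0],[0,0,0]],[130,[0,0,-10],[0,0,0]],[130,[0,0,-25],[0,0,0]],[130,[0,0,-40],[0,0,0]]])

```text
time_s: 20.0
ee_pos: [569.6, 18.0, 200.6]
ee_rot: [-179.8, 0.2, 44.7]
force: [-0.3, 0.7, 0.1]
gripper_width: 44.7
gripper_force: 0.0
```

Request:
servo_tool(steps=[[130,[0,0,-45],[0,0,0]],[130,[-20,0,-30],[0,0,0]],[130,[-30,0,0],[0,0,0]],[130,[0,0,0],[0,0,0]],[130,[0,0,0],[0,0,0]],[130,[0,0,0],[0,0,0]],[130,[0,0,0],[0,0,0]],[130,[0,0,0],[0,0,0]],[130,[0,0,0],[0,0,0]],[130,[0,0,0],[0,0,0]]])

```text
time_s: 21.0
ee_pos: [535.7, -17.0, 276.1]
ee_rot: [-180.0, 0.0, 44.8]
force: [0.8, -0.5, -0.7]
gripper_width: 44.8
gripper_force: 0.0
```

```bash
python3 - <<'E'
from h import *
st=state();print(np.round(st["ee_pos"],1))
f=cams.grab_frame("wrist");W=cloud(f,st);x,y,z=W[...,0],W[...,1],W[...,2]
p=W[(np.hypot(x-571,y-18)<24)&(z>130)&(z<160)];print("head",len(p),np.median(p,0).round(1),[np.round(t,1) for t in cv2.minEnclosingCircle(p[:,:2].astype(np.float32))] if len(p) else 0)
f=cams.grab_frame("side");save(f,"s5.png",(200,120,320,220),5)
E
python3 chk.py side scene
```

```text
[535.7 -17.  276.1]
head 679 [571.5  17.9 138.4] [array([570.8,  17.5]), np.float64(15.0)]
side lid z 92.71006091743868 local pct [[-64.3, -104.9], [-62.6, -102.5], [-8.8, -19.8], [66.2, 55.4], [68.0, 58.4]]
rect ((527.9622192382812, 94.39676666259766), (133.10733032226562, 124.8936538696289), 10.939421653747559)
knuckle 103 [[-16.7, -106.1], [49.7, -65.4]] want x 11..49, y -104
scene lid z 91.09339651857402 local pct [[-68.0, -87.6], [-67.2, -75.1], [-10.9, 6.9], [62.3, 60.8], [64.3, 61.9]]
rect ((524.6547241210938, 94.73654174804688), (134.89505004882812, 126.57423400878906), 10.938888549804688)
knuckle 78 [[10.8, -100.3], [44.1, -65.1]] want x 11..49, y -104
```

View pics/s5.png

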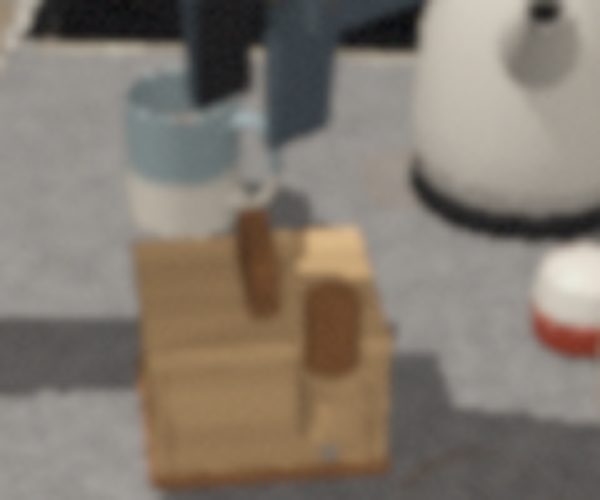

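The pin head's top is at z 138.4, against 139 when seated. The head sits on the lid's knuckle at (332,330) in the crop, with the nose showing below at (330,450). The lid is flat at 10.9°, and the gripper is clear of everything.

```bash
python3 -c "
from h import *
print(ticket.job_done())"
```

```text
the job is handed in; nothing more can be done
None
```

The lid is closed square on the box, the pin is threaded down through both knuckles with its head on the lid's knuckle, the gripper is clear, and the job was handed in at about 21 s; no verdict came back.

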